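# Seat the frame corner and press the guarded lever of the frame joiner

### The job

On the frame joiner, push the loose wooden frame corner along the bed until it is fully home against both sides of the V fence; slide it only, do not lift it. Then reach down through the window of the yellow guard and press the green lever all the way down to its stop, without touching any part of the guard, and come back out, leaving the lever down and the corner home. Leave everything else where it is.

Things in the scene. Friction and masses are not known exactly. Their poses are not given: they have to be found in the camera images.
- joiner: frame joiner fixed on the bench: red base, flat aluminium bed 50 mm above the bench. Origin on the bench, z up, +x into the V of the fence, +y towards the guarded lever. The bed runs from x -122 to +132, y -202 to +262 mm. At x 105, y 0 a black block, 30 x 50, top 62 over the bed.
- fence_apex (a point): where the two faces of the V fence meet, on the bed surface (joiner x 60, y 0); axes as the joiner's. The dark, smooth, slippery walls, 90 mm long, 8 thick, 14 high, run from here at 45 degrees towards -x, one to +y, one to -y: the V opens to joiner -x.
- corner: loose wooden frame corner, 0.15-0.3 kg, flat on the bed: two sticks 110 mm long, 24 wide, 22 high (26 with gold strip) in a right-angled V. Origin under its outer tip, +x out through the tip, sticks at 45 degrees to -x, +y and -x, -y; inner edge of the V at x -34. Home: tip at fence_apex, +x along joiner +x. Slides when pushed inside the V, stays where left.
- guard: yellow guard frame with clear side panels, fixed on the bed around the lever, 140 (x) x 120 (y) mm outside. Origin at the centre of the window in its top, at the frame's upper face, 90 mm over the bed (joiner x 0, y 190); axes as the joiner's. Window 100 (x) by 80 (y); the frame is 8 thick.
- lever_pad (a point): middle of the upper face of the lever's green pad (42 in x, 36 in y, 10 mm thick) under the window. Lever up: about 16 mm below the guard's upper face, 22 mm to -x of the window centre; at the bottom stop about 50 below. 70 mm from the hinge, which runs along y, 45 mm to +x of the window centre.
- lever (a joint): angle of the lever, rad: 0 fully up, 0.48 down on its stop (pad then slopes 0.24 rad down towards -x). Goes down when the pad is pressed with about 5 N; friction holds it where it is left, no spring.
- offcut: short moulding offcut, 90 x 24 x 22, dark wood, lying loose on the right end of the joiner's bed; origin at the middle of its underside
- nail_cartridge: grey cartridge of nails, 60 x 22 x 18, lying loose on the right end of the joiner's bed; origin at the middle of its underside
- glue: glue bottle, 52 diameter, 150 high, orange cap, standing on the bench; origin at the middle of its underside
- wax_jar: jar, 64 diameter, 70 high, black lid, standing on the bench; origin at the middle of its underside
- mug: blue mug, 80 diameter, 90 high, standing on the bench; origin at the middle of its underside
- screwdriver: screwdriver with a red handle, 200 long, lying on the bench; origin on the bench under its mid-length
- tape_measure: yellow tape measure, 70 x 36 x 65 high, standing on the bench; origin at the middle of its underside
There are look-alikes about, which are no part of the job. Several things have the shape of the corner; the one meant has the colours described above.

How it is judged:
By the outcome, as a careful person would: the job done as asked, in the order asked, and still so for the second after the job is handed in, with the robot touching nothing.
It also fails if it takes over 64 s, if anything falls off the work surface, if the arm or the gripper's body presses on something with over 40 N, if the wrist force passes 120 N, or if a joint passes its speed limit or range.

### The arm

A 6-joint arm with a two-finger parallel gripper is mounted at the origin on the work surface. World frame = base frame: x ahead of the robot, y to its left, z up, the work surface at z = 0. Lengths are in m, angles in degrees, forces in N, time in s.
With the tool pointing down it reaches from about 0.35 to 0.875 m from the base axis. Payload 4.2 kg.
Tool frame: the origin (TCP) lies between the finger pads; the fingertips stand 25 mm ahead of it and the grasp point (between the pads) lies 6 mm ahead of it (r.tips_ahead is the distance from the TCP to the fingertips, in m); z points along the fingers, y is the direction in which the jaws open and shut (so a half turn about z gives the same grasp; the last joint's range is limited). The gripper opens to 87 mm and grips with 3 to 60 N. Pads are 19 mm wide; open, the fingers measure 117 mm over their backs; the gripper's body (75 mm by 190 mm) begins 51 mm behind the grasp point.
Start: joints at [79.962, 22.042, 0.453, 0, -68.411, -14.817], TCP at [0.263, 0.567, 0.248] pointing down, gripper open.
Joint ranges: [-179.83, 179.83], [-69.29, 118.12], [-61.27, 80.66], [-181.25, 117.63], [-171.15, -9.14], [-177.46, 177.46]. Speed limits (degrees/s): [159.86, 159.86, 180, 180, 180, 180].

### API

Orientations are given as a 3x3 rotation matrix whose columns are the frame's x, y, z axes.
In Python, from station import r, vision, finish_job gives the robot as it stands.
- The arm moves only by the shell command python3 -m jog 'ROWS'. ROWS is a JSON object of lists of equal length, an entry for each row: "rot": the turn, a rotation vector about the world's x, y, z in degrees, a list of three; "delta_pos": the shift along the world's x, y, z in mm, a list of three; "grip": the opening in per cent of the stroke, from 0 (shut) to 100 (fully open). A call has 1 to 10 rows; each row shifts and turns the commanded pose from where the row before left it; what a row does not reach is not made up. A row lasts 1/12 s, in which the tool goes at most 41.7 mm and 7.16 degrees, less where a joint would pass 70% of its speed; a pose out of reach is approached as far as the arm can. A call with a gripper value outside its range is refused whole. The fingers move at their own pace and stop on an object; the grip force is fixed at half the most. Time passes only in rows, so rows that do not move let the fingers close. It gives the time, the measured TCP pose, the force and the opening at its end, in the units of the state.
- r.sense(): the state, without advancing time (a new reading comes with each control period).
- vision.capture(name): name is "scene" or "top" or "wrist"; returns a dict with "frame" (400x640x3 uint8, red, green, blue), "K" (3x3 intrinsics, pixels), "xyz" and "orientation" of the camera in the world. Camera axes: x right, y up, looking along -z (the intrinsics and any distortion apply to the point x, -y, -z); pixel columns grow to the right and rows downward; lengths in m; the calibration is good to about 2 mm. A picture is of the moment at which its call begins. There is no depth.
- finish_job(): hands the job in, once; it reports no verdict.
The state is a dict: "time_s": time; "joints": joint angles; "joint_velocities": joint speeds; "effort": joint torques, N m; "tcp_pos": TCP position; "ee_rot": TCP orientation; "wrist_force": force on the tool from outside, world axes, zero at the start; "moment": the same for the moment, N m; "gripper_width": opening from 0.0 (shut) to 1.0 (fully open).
Only numpy, scipy, OpenCV 4.12 (cv2) and the standard library are available. Lean on these libraries where they do the work, as an engineer would, in place of code of your own. Each camera call takes 0.05 s, during which the arm holds its last target. There are 200 camera calls.

## Working session

There is one attempt and no reset: what is moved stays moved. The work goes in short steps, Python scripts to look and compute and a shell command to move; the robot and the scene stay as the last step left them, time stands still between calls to the robot, and variables do not carry over. Pictures are saved under pics/ and viewed, about 8 in all and at most 12, crops included, and the job is handed in when it is done.

```bash
mkdir -p pics; ls; python3 - <<'E'
from station import r, vision
import cv2, pickle
for n in ("scene","top"):
    c=vision.capture(n); pickle.dump(c,open(f"pics/{n}0.pkl","wb"))
    cv2.imwrite(f"pics/{n}0.png",c["frame"][...,::-1]); print(n,c["K"],c["xyz"],c["orientation"],[k for k in c])
s=r.sense(); print(s["time_s"],s["tcp_pos"],s["ee_rot"],s["gripper_width"],s["wrist_force"])
E
```

```text
pics
scene [[515.1829086    0.         318.88842094]
 [  0.         515.1829086  197.59765268]
 [  0.           0.           1.        ]] [1.38894874 0.14581578 1.25795513] [[-0.18025756 -0.78240027  0.5961183 ]
 [ 0.98361708 -0.14471015  0.10750072]
 [ 0.00215578  0.60572996  0.79566737]] ['frame', 'K', 'xyz', 'orientation']
top [[435.22741646   0.         322.57659028]
 [  0.         435.22741646 206.44975115]
 [  0.           0.           1.        ]] [ 0.34966286 -0.0328536   1.56685651] [[-0.02137417  0.99310302 -0.11528023]
 [-0.9996438  -0.02307209 -0.01341434]
 [-0.01598158  0.11495245  0.99324243]] ['frame', 'K', 'xyz', 'orientation']
0.1 [0.26245954 0.56667327 0.24655116] [[ 9.07342401e-01 -4.20391750e-01 -7.37968626e-04]
 [-4.20392380e-01 -9.07340460e-01 -1.88059659e-03]
 [ 1.20998498e-04  2.01658141e-03 -9.99997959e-01]] 1.0047511677944534 [-0.2835069  -0.30559743  0.35808176]
```

View pics/top0.png

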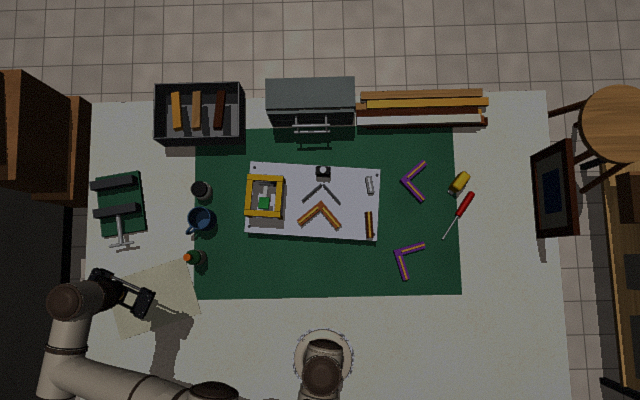

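View pics/scene0.png

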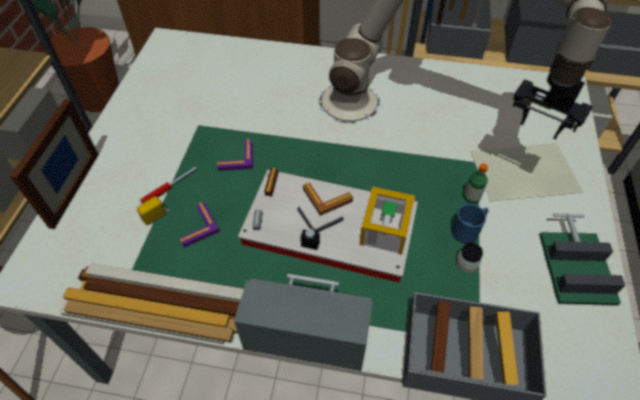

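The top view shows the joiner bed at about (312,200), the wooden corner with its tip at about (320,203), the fence V at (320,185), and the guard at (265,196) with the green pad at (264,202). I'll measure these with masks next.

```bash
cat > h.py <<'E'
import numpy as np, cv2, pickle
def ray(c,uv):
    uv=np.atleast_2d(np.asarray(uv,float)); K=c["K"]
    d=np.c_[(uv[:,0]-K[0,2])/K[0,0],-(uv[:,1]-K[1,2])/K[1,1],-np.ones(len(uv))]
    return np.asarray(c["xyz"]),d@np.asarray(c["orientation"]).T
def plane(c,uv,z):
    o,d=ray(c,uv); return o+d*((z-o[2])/d[:,2])[:,None]
def proj(c,P):
    p=(np.atleast_2d(P)-c["xyz"])@np.asarray(c["orientation"]); K=c["K"]
    return np.c_[K[0,2]+K[0,0]*p[:,0]/-p[:,2], K[1,2]-K[1,1]*p[:,1]/-p[:,2]]
def hsv(c): return cv2.cvtColor(c["frame"],cv2.COLOR_RGB2HSV)
def mask(c,lo,hi,box):
    m=cv2.inRange(hsv(c),lo,hi); k=np.zeros_like(m); x0,y0,x1,y1=box; k[y0:y1,x0:x1]=m[y0:y1,x0:x1]; return k
E
python3 - <<'E'
from h import *
T=pickle.load(open("pics/top0.pkl","rb")); S=pickle.load(open("pics/scene0.pkl","rb"))
h=hsv(T)
for u,v in [(300,170),(265,178),(264,202),(320,208),(305,220),(335,219),(311,193),(350,215)]: print((u,v),h[v,u])
m=mask(T,(0,0,120),(179,60,255),(235,155,390,250))
m=cv2.morphologyEx(m,cv2.MORPH_CLOSE,np.ones((3,3)))
cs,_=cv2.findContours(m,cv2.RETR_EXTERNAL,cv2.CHAIN_APPROX_NONE); c=max(cs,key=cv2.contourArea)
b=cv2.boxPoints(cv2.minAreaRect(c)); P=plane(T,b,.05); print("bed",b,P,np.linalg.norm(P-np.roll(P,1,0),axis=1))
g=plane(T,[[264,202]],.124); print("pad",g)
for n,C,x in(("t",T,(235,150,395,250)),("s",S,(230,160,430,285))):
    x0,y0,x1,y1=x; im=C["frame"][y0:y1,x0:x1,::-1]
    im=cv2.resize(im,None,fx=4 if n=="s" else 5,fy=4 if n=="s" else 5,interpolation=cv2.INTER_CUBIC); cv2.imwrite(f"pics/crop_{n}.png",cv2.convertScaleAbs(im,alpha=1.3))
E
```

```text
(300, 170) [120  17 146]
(265, 178) [ 22 225 135]
(264, 202) [ 67 180  88]
(320, 208) [ 12 186  89]
(305, 220) [ 10 194  96]
(335, 219) [ 10 191  92]
(311, 193) [15 13 40]
(350, 215) [112  20 139]
bed [[244.11502 231.7171 ]
 [248.70364 160.59378]
 [380.60623 169.10364]
 [376.0176  240.22696]] [[ 0.44319409  0.2637625   0.05      ]
 [ 0.69622402  0.24722183  0.05      ]
 [ 0.65387292 -0.22039977  0.05      ]
 [ 0.40341508 -0.19530615  0.05      ]] [0.46078888 0.25356998 0.46953549 0.25171178]
pad [[0.53668221 0.18245482 0.124     ]]
```

View pics/crop_t.png

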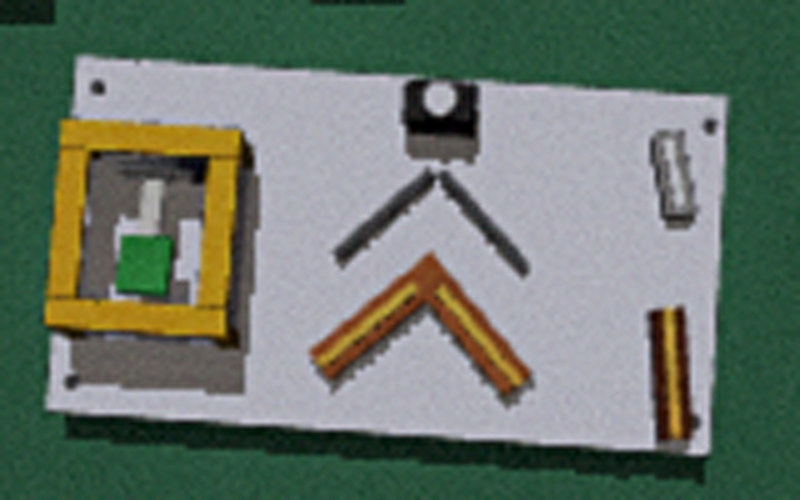

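The crop is clear. The wood tip is near (321,200.6), the fence apex near (322,185), and the guard window and green pad are both fully visible. Next I'll fit the joiner, guard and corner poses from both views.

```bash
cat > meas.py <<'E'
from h import *
def big(m):
    cs,_=cv2.findContours(m,cv2.RETR_EXTERNAL,cv2.CHAIN_APPROX_NONE); return max(cs,key=cv2.contourArea)[:,0,:]
def rect(c,pts,z):
    P=plane(c,pts,z)[:,:2]*1000; (cen,sz,a)=cv2.minAreaRect(P.astype(np.float32)); return np.round(cen,1),np.round(sz,1),round(a,2)
def wood(C,box):
    m=mask(C,(5,120,50),(19,255,255),box); m=cv2.morphologyEx(m|mask(C,(18,120,60),(30,255,255),box),cv2.MORPH_CLOSE,np.ones((3,3)))
    P=plane(C,big(m),.072)[:,:2]*1000; return P
def edges(P,yaw):
    # outer faces: in axes at yaw, points extreme along (1,1)/(1,-1); robust line fit
    R=np.array([[np.cos(yaw),-np.sin(yaw)],[np.sin(yaw),np.cos(yaw)]]); q=(P-P.mean(0))@R; L=[]
    for s in(1,-1):
        n=np.array([1,s])/2**.5; t=np.array([1,-s])/2**.5; d=q@n; u=q@t; best=[]
        b=np.linspace(u.max()-100,u.max()-12,13)
        for a0,a1 in zip(b[:-1],b[1:]):
            k=(u>=a0)&(u<a1)
            if k.any(): i=np.argmax(np.where(k,d,-1e9)); best.append(P[i])
        L.append(cv2.fitLine(np.array(best,np.float32),cv2.DIST_HUBER,0,.01,.01).ravel())
    A=np.array([[l[1],-l[0]] for l in L]); c=[l[1]*l[2]-l[0]*l[3] for l in L]
    ang=[np.degrees(np.arctan2(l[1],l[0]))%180 for l in L]
    return np.linalg.solve(A,c),ang
E
python3 - <<'E'
from meas import *
T=pickle.load(open("pics/top0.pkl","rb")); S=pickle.load(open("pics/scene0.pkl","rb"))
for n,C,bb,gb,wb in(("top",T,(235,155,390,250),(235,165,288,225),(294,195,345,235)),("scene",S,(230,165,430,280),(360,180,420,255),(300,178,355,218))):
    m=mask(C,(0,0,105),(179,60,255),bb); print(n,"bed",rect(C,big(cv2.morphologyEx(m,cv2.MORPH_CLOSE,np.ones((9,9)))),.05))
    g=mask(C,(19,150,60),(32,255,255),gb); print(" guard",rect(C,big(g),.14))
    p=mask(C,(50,110,50),(80,255,255),(gb[0]+8,gb[1]+8,gb[2]-8,gb[3]-12)); b=big(p)
    M=cv2.moments(b); uv=[M["m10"]/M["m00"],M["m01"]/M["m00"]]; print(" pad",uv,len(b),plane(C,[uv],.124),rect(C,b,.124))
    P=wood(C,wb); print(" wood",len(P),edges(P,np.radians(-5)))
E
```

```text
top bed (array([549.1,  23.4]), array([463. , 252.7]), 84.94)
 guard (array([558.1, 183.2]), array([120.1, 139. ]), 84.87)
 pad [263.44673539518897, 202.42268041237114] 38 [[0.53529892 0.18431964 0.124     ]] (array([535.4, 184.5]), array([34.1, 39.1]), 83.28)
 wood 95 (array([543.22156 ,  -5.706926], dtype=float32), [np.float32(128.20775), np.float32(38.39916)])
scene bed (array([551. ,  26.1]), array([468.4, 259.7]), 84.92)
 guard (array([584.8, 183.5]), array([120. , 190.1]), 85.06)
 pad [389.25256410256407, 207.975641025641] 44 [[0.53947097 0.18759996 0.124     ]] (array([540.8, 187.7]), array([33.5, 45.2]), 87.05)
 wood 116 (array([ 5.5544446e+02, -3.3165616e-01], dtype=float32), [np.float32(128.59317), np.float32(38.186283)])
```

The joiner pose agrees between bed and guard: yaw is -5.07° and the origin is at (541.5, -6.0) mm. The guard comes out where that predicts, to within 0.2 mm. The corner tip is at joiner x≈1.7, y≈0.5, with yaw off by about -1.6°, so it has about 58 mm to travel. I'll push inside the V with the fingers shut.

```bash
python3 -m jog '{"delta_pos":[[12.5,-35.3,0],[12.5,-35.3,0],[12.5,-35.3,0],[12.5,-35.3,0],[12.5,-35.3,0],[12.5,-35.3,0],[12.5,-35.3,0],[12.5,-35.3,0]],"rot":[[0,0,1.24],[0,0,1.24],[0,0,1.24],[0,0,1.24],[0,0,1.24],[0,0,1.24],[0,0,1.24],[0,0,1.24]],"grip":[0,0,0,0,0,0,0,0]}'
python3 -m jog '{"delta_pos":[[12.5,-35.3,0],[12.5,-35.3,0],[12.5,-35.3,0],[12.5,-35.3,0],[12.5,-35.3,0],[12.5,-35.3,0],[12.5,-35.3,0],[12.5,-35.3,0],[0,0,0],[0,0,0]],"rot":[[0,0,1.24],[0,0,1.24],[0,0,1.24],[0,0,1.24],[0,0,1.24],[0,0,1.24],[0,0,1.24],[0,0,1.24],[0,0,0],[0,0,0]],"grip":[0,0,0,0,0,0,0,0,0,0]}'
python3 - <<'E'
from station import r
from h import *
s=r.sense(); p=np.array(s["tcp_pos"])*1000; a=np.radians(-5.07); R=np.array([[np.cos(a),-np.sin(a)],[np.sin(a),np.cos(a)]])
t=np.array([541.5,-6])+R@[-80,.5]; print(p,t-p[:2],"z",83-p[2],s["ee_rot"],s["gripper_width"])
E
```

```text
time_s: 0.77
tcp_pos: [0.3626, 0.2827, 0.2473]
ee_rot: [[0.967, -0.256, -0.0], [-0.256, -0.967, -0.0], [-0.0, 0.0, -1.0]]
wrist_force: [0.2, -0.2, 0.3]
gripper_width: 0.481
time_s: 1.6
tcp_pos: [0.4626, 0.0004, 0.2469]
ee_rot: [[0.996, -0.092, -0.001], [-0.092, -0.996, -0.0], [-0.001, 0.0, -1.0]]
wrist_force: [0.0, 0.3, -0.3]
gripper_width: 0.006
[4.62593041e+02 4.33641645e-01 2.46938038e+02] [-0.73585273  1.1342228 ] z -163.9380378151782 [[ 9.95753920e-01 -9.20451973e-02 -1.34652650e-03]
 [-9.20455544e-02 -9.95754776e-01 -2.05553618e-04]
 [-1.32188997e-03  3.28622599e-04 -9.99999072e-01]] 0.005758328697370115
```

```bash
python3 -m jog '{"delta_pos":[[-0.7,1.1,-30],[0,0,-30],[0,0,-30],[0,0,-30],[0,0,-20],[0,0,-14],[0,0,-6],[0,0,-4],[0,0,0]],"rot":[[0,0,0],[0,0,0],[0,0,0],[0,0,0],[0,0,0],[0,0,0],[0,0,0],[0,0,0],[0,0,0]],"grip":[0,0,0,0,0,0,0,0,0]}'
python3 - <<'E'
from station import vision
import cv2,pickle
c=vision.capture("scene"); pickle.dump(c,open("pics/s1.pkl","wb"))
cv2.imwrite("pics/s1.png",cv2.resize(c["frame"][150:290,220:430,::-1],None,fx=3.8,fy=3.8,interpolation=cv2.INTER_CUBIC))
E
```

```text
time_s: 2.35
tcp_pos: [0.4619, 0.0041, 0.0833]
ee_rot: [[0.996, -0.086, -0.001], [-0.086, -0.996, -0.0], [-0.001, 0.0, -1.0]]
wrist_force: [-0.6, 1.2, 0.5]
gripper_width: 0.009
```

View pics/s1.png

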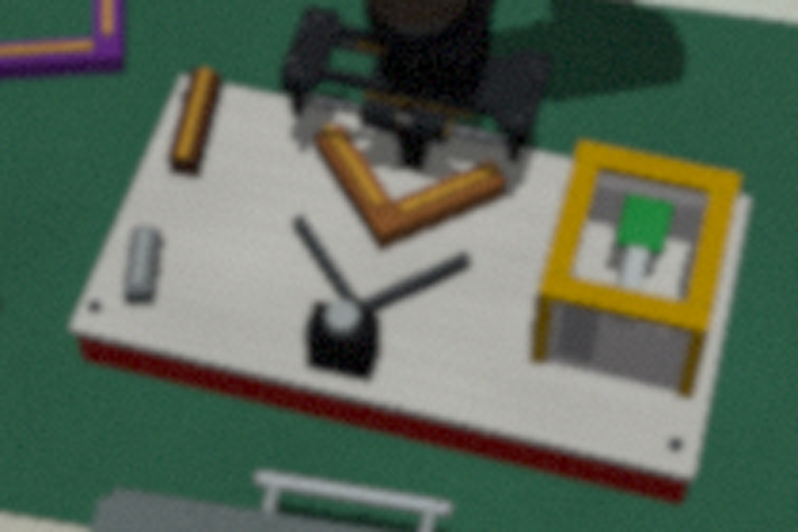

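The shut fingers are inside the V, behind the corner, with clearance. Before pushing I'll re-check the TCP, because y is off by 2.5 mm.

```bash
python3 -m jog '{"delta_pos":[[0,0,0],[0,0,0]],"rot":[[0,0,0],[0,0,0]],"grip":[0,0]}'
python3 - <<'E'
from meas import *
from station import vision
T=vision.capture("top"); pickle.dump(T,open("pics/t1.pkl","wb"))
P=wood(T,(294,195,345,235)); print(len(P),edges(P,np.radians(-5)))
E
```

```text
time_s: 2.57
tcp_pos: [0.4626, 0.0037, 0.0845]
ee_rot: [[0.996, -0.087, 0.002], [-0.087, -0.996, 0.001], [0.002, -0.001, -1.0]]
wrist_force: [-0.7, 0.6, -0.9]
gripper_width: 0.005
26 (array([-12724.937  ,    271.28836], dtype=float32), [np.float32(178.64621), np.float32(178.55656)])
```

```bash
python3 -m jog '{"delta_pos":[[8,-2.7,0],[8,-0.7,0],[4,-0.35,0],[4,-0.35,0],[4,-0.35,0],[4,-0.35,0],[4,-0.35,0],[4,-0.35,0]],"rot":[[0,0,0],[0,0,0],[0,0,0],[0,0,0],[0,0,0],[0,0,0],[0,0,0],[0,0,0]],"grip":[0,0,0,0,0,0,0,0]}'
python3 -m jog '{"delta_pos":[[4,-0.35,0],[4,-0.35,0],[4,-0.35,0],[4,-0.35,0],[4,-0.35,0],[4,-0.35,0],[4,-0.35,0],[0,0,0]],"rot":[[0,0,0],[0,0,0],[0,0,0],[0,0,0],[0,0,0],[0,0,0],[0,0,0],[0,0,0]],"grip":[0,0,0,0,0,0,0,0]}'
python3 - <<'E'
from station import vision
import cv2,pickle
c=vision.capture("scene"); pickle.dump(c,open("pics/s2.pkl","wb"))
cv2.imwrite("pics/s2.png",cv2.resize(c["frame"][170:260,270:400,::-1],None,fx=6,fy=6,interpolation=cv2.INTER_CUBIC))
E
```

```text
time_s: 3.28
tcp_pos: [0.5017, -0.0023, 0.0833]
ee_rot: [[0.996, -0.088, -0.002], [-0.088, -0.996, -0.0], [-0.002, 0.0, -1.0]]
wrist_force: [-0.5, 0.4, 0.4]
gripper_width: 0.004
time_s: 3.95
tcp_pos: [0.5311, -0.0045, 0.0836]
ee_rot: [[0.996, -0.087, 0.001], [-0.087, -0.996, 0.0], [0.001, -0.0, -1.0]]
wrist_force: [0.3, -1.1, 0.1]
gripper_width: 0.004
```

View pics/s2.png

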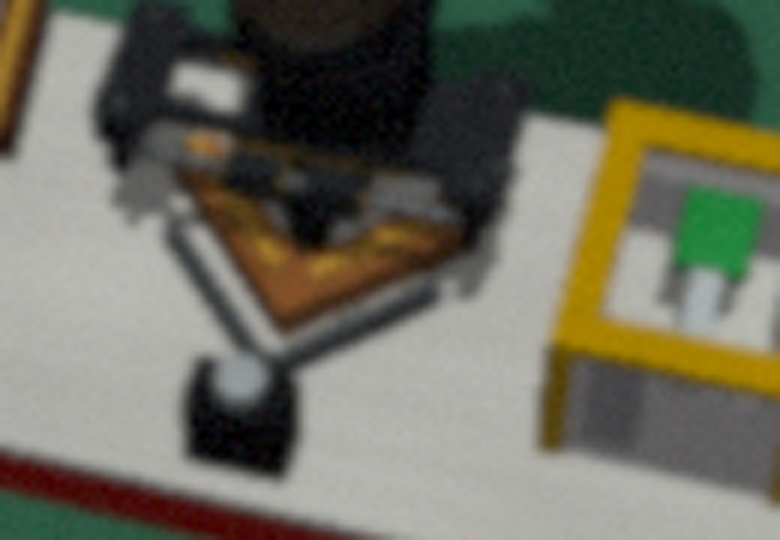

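The corner is moving straight into the V, with a gap of about 10 mm left. I'll continue in smaller steps and watch the force.

```bash
python3 -m jog '{"delta_pos":[[2,-0.2,0],[2,-0.2,0],[2,-0.2,0],[2,-0.2,0]],"rot":[[0,0,0],[0,0,0],[0,0,0],[0,0,0]],"grip":[0,0,0,0]}'
python3 -m jog '{"delta_pos":[[1,-0.1,0],[1,-0.1,0],[1,-0.1,0]],"rot":[[0,0,0],[0,0,0],[0,0,0]],"grip":[0,0,0]}'
python3 -m jog '{"delta_pos":[[1,-0.1,0],[1,-0.1,0]],"rot":[[0,0,0],[0,0,0]],"grip":[0,0]}'
```

```text
time_s: 4.33
tcp_pos: [0.5379, -0.0054, 0.0836]
ee_rot: [[0.996, -0.087, -0.0], [-0.087, -0.996, -0.0], [-0.0, 0.0, -1.0]]
wrist_force: [-0.8, -0.6, 1.2]
gripper_width: 0.007
time_s: 4.58
tcp_pos: [0.5409, -0.0057, 0.0836]
ee_rot: [[0.996, -0.087, -0.0], [-0.087, -0.996, -0.0], [-0.0, 0.0, -1.0]]
wrist_force: [-2.1, 0.2, 1.7]
gripper_width: 0.005
time_s: 4.75
tcp_pos: [0.543, -0.0059, 0.0835]
ee_rot: [[0.996, -0.087, -0.0], [-0.087, -0.996, -0.0], [-0.0, 0.0, -1.0]]
wrist_force: [-2.1, -0.3, 0.9]
gripper_width: 0.002
```

```bash
python3 -m jog '{"delta_pos":[[1,-0.1,0],[1,-0.1,0],[0,0,0]],"rot":[[0,0,0],[0,0,0],[0,0,0]],"grip":[0,0,0]}'
python3 - <<'E'
from station import vision
import cv2,pickle
c=vision.capture("scene"); pickle.dump(c,open("pics/s3.pkl","wb"))
cv2.imwrite("pics/s3.png",cv2.resize(c["frame"][185:250,280:380,::-1],None,fx=8,fy=8,interpolation=cv2.INTER_CUBIC))
E
```

```text
time_s: 5.0
tcp_pos: [0.5453, -0.006, 0.0836]
ee_rot: [[0.996, -0.087, 0.0], [-0.087, -0.996, 0.0], [0.0, -0.0, -1.0]]
wrist_force: [0.1, 0.0, 0.3]
gripper_width: 0.008
```

View pics/s3.png

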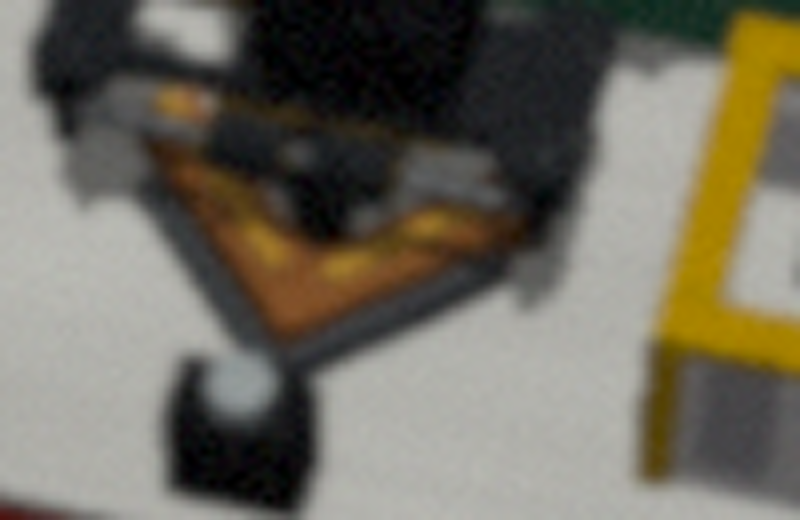

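It is almost home. I'll push until the force shows a firm stop.

```bash
python3 -m jog '{"delta_pos":[[0.7,-0.06,0],[0.7,-0.06,0]],"rot":[[0,0,0],[0,0,0]],"grip":[0,0]}'
python3 -m jog '{"delta_pos":[[0.7,-0.06,0],[0.7,-0.06,0]],"rot":[[0,0,0],[0,0,0]],"grip":[0,0]}'
```

```text
time_s: 5.22
tcp_pos: [0.5463, -0.0062, 0.0835]
ee_rot: [[0.996, -0.087, -0.0], [-0.087, -0.996, -0.0], [-0.0, 0.0, -1.0]]
wrist_force: [-1.9, 0.7, 0.7]
gripper_width: 0.007
time_s: 5.38
tcp_pos: [0.5475, -0.0064, 0.0835]
ee_rot: [[0.996, -0.088, -0.001], [-0.088, -0.996, -0.0], [-0.001, 0.0, -1.0]]
wrist_force: [-2.8, 0.3, 2.2]
gripper_width: 0.003
```

```bash
for i in 1; do python3 -m jog '{"delta_pos":[[0.7,-0.06,0],[0.7,-0.06,0]],"rot":[[0,0,0],[0,0,0]],"grip":[0,0]}'; python3 -m jog '{"delta_pos":[[0.7,-0.06,0]],"rot":[[0,0,0]],"grip":[0]}'; python3 -m jog '{"delta_pos":[[0.7,-0.06,0]],"rot":[[0,0,0]],"grip":[0]}'; done
```

```text
time_s: 5.55
tcp_pos: [0.5479, -0.0066, 0.0833]
ee_rot: [[0.996, -0.088, -0.003], [-0.088, -0.996, -0.0], [-0.003, 0.001, -1.0]]
wrist_force: [-4.4, 1.3, 4.2]
gripper_width: 0.009
time_s: 5.63
tcp_pos: [0.5481, -0.0068, 0.0833]
ee_rot: [[0.996, -0.088, -0.004], [-0.088, -0.996, -0.001], [-0.004, 0.001, -1.0]]
wrist_force: [-6.4, 0.7, 3.5]
gripper_width: 0.006
time_s: 5.72
tcp_pos: [0.5483, -0.0069, 0.0832]
ee_rot: [[0.996, -0.088, -0.005], [-0.088, -0.996, -0.001], [-0.005, 0.001, -1.0]]
wrist_force: [-7.8, 0.6, 4.5]
gripper_width: 0.002
```

```bash
python3 -m jog '{"delta_pos":[[1,-0.1,0],[1,-0.1,0]],"rot":[[0,0,0],[0,0,0]],"grip":[0,0]}'; python3 -m jog '{"delta_pos":[[1,-0.1,0],[1,-0.1,0],[0,0,0]],"rot":[[0,0,0],[0,0,0],[0,0,0]],"grip":[0,0,0]}'
```

```text
time_s: 5.88
tcp_pos: [0.5489, -0.0074, 0.0831]
ee_rot: [[0.996, -0.088, -0.009], [-0.088, -0.996, -0.001], [-0.008, 0.002, -1.0]]
wrist_force: [-11.2, 1.4, 7.3]
gripper_width: 0.004
time_s: 6.13
tcp_pos: [0.5492, -0.0076, 0.083]
ee_rot: [[0.996, -0.089, -0.012], [-0.089, -0.996, -0.002], [-0.012, 0.003, -1.0]]
wrist_force: [-13.5, 2.8, 9.6]
gripper_width: 0.007
```

It stopped firmly at 13.5 N with the position held. I'll back off, rise, and move towards the guard, keeping high. Then I'll check the corner.

```bash
python3 -m jog '{"delta_pos":[[-5,0.4,0],[-5,0.4,0],[-10,0.9,0],[-20,1.8,0],[-10,0.9,0],[0,0,15],[0,0,35],[0,0,38],[0,0,38],[0,0,38]],"rot":[[0,0,0],[0,0,0],[0,0,0],[0,0,0],[0,0,0],[0,0,0],[0,0,0],[0,0,0],[0,0,0],[0,0,0]],"grip":[0,0,0,0,0,0,0,0,0,0]}'
python3 -m jog '{"delta_pos":[[5,31,0],[5,31,0],[5,31,0],[5,31,0],[5,31,0],[5,31,0],[0,0,0],[0,0,0]],"rot":[[0,0,0],[0,0,0],[0,0,0],[0,0,0],[0,0,0],[0,0,0],[0,0,0],[0,0,0]],"grip":[0,0,0,0,0,0,0,0]}'
python3 - <<'E'
from meas import *
from station import vision,r
for n in("top","scene"):
    c=vision.capture(n); pickle.dump(c,open(f"pics/{n}4.pkl","wb"))
    if n=="top":
        P=wood(c,(294,180,345,225)); print(len(P),edges(P,np.radians(-5)))
        a=c["frame"][155:245,240:390,::-1]
    else: b=c["frame"][160:280,230:430,::-1]
cv2.imwrite("pics/v4.png",np.vstack([cv2.resize(x,(640,int(640*x.shape[0]/x.shape[1]))) for x in(a,b)])[:,:][:600*2:1] if 0 else cv2.resize(np.vstack([cv2.resize(x,(480,288)) for x in(a,b)]),None,fx=1,fy=1))
s=r.sense(); p=np.array(s["tcp_pos"])*1000; print(p,[536.4,185]-p[:2],s["ee_rot"])
E
```

```text
time_s: 6.97
tcp_pos: [0.5044, -0.0024, 0.2497]
ee_rot: [[0.996, -0.087, 0.002], [-0.087, -0.996, 0.0], [0.002, -0.0, -1.0]]
wrist_force: [0.5, -0.5, -0.1]
gripper_width: 0.003
time_s: 7.63
tcp_pos: [0.5346, 0.1851, 0.2472]
ee_rot: [[0.996, -0.085, 0.0], [-0.085, -0.996, 0.0], [0.0, -0.0, -1.0]]
wrist_force: [0.0, -1.5, -0.2]
gripper_width: 0.009
93 (array([600.596   , -12.527304], dtype=float32), [np.float32(130.16876), np.float32(38.640835)])
[534.33013864 183.23712292 247.46398306] [2.06986136 1.76287708] [[ 9.96188829e-01 -8.72227742e-02  7.22156159e-05]
 [-8.72227709e-02 -9.96188831e-01 -4.70472697e-05]
 [ 7.60439833e-05  4.05691184e-05 -9.99999996e-01]]
```

View pics/v4.png

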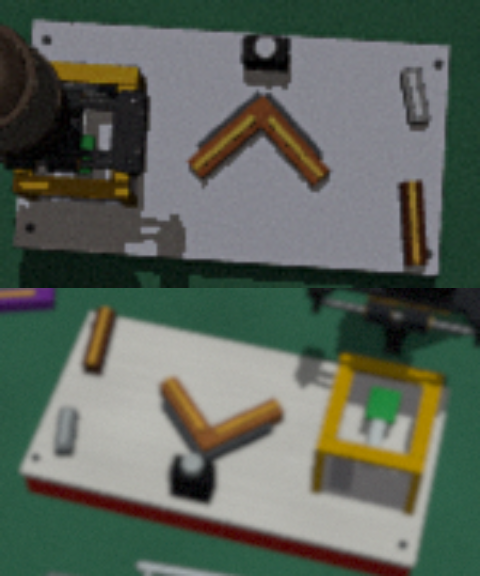

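The corner is home: its tip measures (600.6, -12.5) against the apex at (601.2, -11.3), and its yaw agrees with the fence to about 0.5°. Next I'll line up over the pad, descend to just above it, and check clearance.

```bash
python3 -m jog '{"delta_pos":[[2,1.5,0],[0,0,-25],[0,0,-25],[0,0,-20],[0,0,-12],[0,0,-6],[0,0,0],[0,0,0]],"rot":[[0,0,0],[0,0,0],[0,0,0],[0,0,0],[0,0,0],[0,0,0],[0,0,0],[0,0,0]],"grip":[0,0,0,0,0,0,0,0]}'
python3 - <<'E'
from meas import *
from station import vision,r
c=vision.capture("scene"); pickle.dump(c,open("pics/s5.pkl","wb"))
cv2.imwrite("pics/s5.png",cv2.resize(cv2.convertScaleAbs(c["frame"][150:260,335:455,::-1],alpha=1.6),None,fx=5,fy=5,interpolation=cv2.INTER_CUBIC))
s=r.sense(); p=np.array(s["tcp_pos"])*1000; print(p,[536.4,185]-p[:2],s["wrist_force"])
print((proj(c,np.array([[p[0],p[1],p[2]-25],[p[0],p[1],p[2]+45]])/1000)-[335,150])*5)
E
```

```text
time_s: 8.4
tcp_pos: [0.5371, 0.1846, 0.1602]
ee_rot: [[0.996, -0.088, 0.001], [-0.088, -0.996, 0.0], [0.001, -0.0, -1.0]]
wrist_force: [0.3, -0.1, -1.0]
gripper_width: 0.006
[537.36500471 184.91325012 160.72424482] [-0.96500471  0.08674988] [ 0.23747525  0.35340595 -0.26862526]
[[269.09599687 273.3099152 ]
 [283.91196827 193.30923655]]
```

View pics/s5.png

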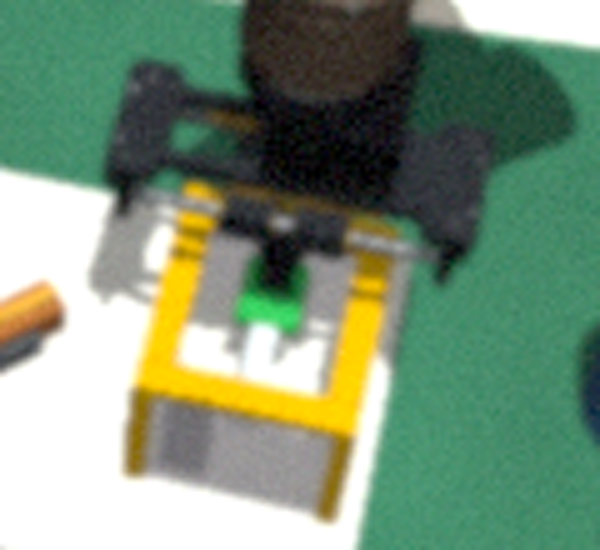

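```bash
python3 - <<'E'
from meas import *
c=pickle.load(open("pics/s5.pkl","rb")); a=np.radians(-5.07); R=np.array([[np.cos(a),-np.sin(a)],[np.sin(a),np.cos(a)]])
for z in(45,30,15):
  for x,y in((37.5,-95),(37.5,95),(0,-95),(0,95),(37.5,0),(9.5,0)):
    q=np.r_[[536.6,184.9]+R@[x,y],160.5+z]/1000; print(z,x,y,((proj(c,q)-[335,150])*5).round(0))
E
```

```text
45 37.5 -95 [[ 90. 209.]]
45 37.5 95 [[455. 288.]]
45 0 -95 [[106. 154.]]
45 0 95 [[466. 231.]]
45 37.5 0 [[271. 248.]]
45 9.5 0 [[281. 206.]]
30 37.5 -95 [[ 88. 226.]]
30 37.5 95 [[451. 305.]]
30 0 -95 [[104. 172.]]
30 0 95 [[461. 249.]]
30 37.5 0 [[267. 265.]]
30 9.5 0 [[277. 224.]]
15 37.5 -95 [[ 87. 244.]]
15 37.5 95 [[446. 322.]]
15 0 -95 [[103. 190.]]
15 0 95 [[456. 266.]]
15 37.5 0 [[264. 282.]]
15 9.5 0 [[274. 241.]]
```

The gripper body's front edge in the picture matches the stated envelope, 51 mm behind the grasp point. At full press it should clear the guard top by about 20 mm, and the fingers are well inside the window. Now I'll press.

```bash
python3 -m jog '{"delta_pos":[[-1,0,-4],[0,0,-4],[0,0,-3],[0,0,-3]],"rot":[[0,0,0],[0,0,0],[0,0,0],[0,0,0]],"grip":[0,0,0,0]}'
python3 -m jog '{"delta_pos":[[0,0,-3],[0,0,-3],[0,0,-3],[0,0,-3],[0,0,-3],[0,0,-3]],"rot":[[0,0,0],[0,0,0],[0,0,0],[0,0,0],[0,0,0],[0,0,0]],"grip":[0,0,0,0,0,0]}'
python3 -m jog '{"delta_pos":[[0,0,-2],[0,0,-2],[0,0,-2],[0,0,0]],"rot":[[0,0,0],[0,0,0],[0,0,0],[0,0,0]],"grip":[0,0,0,0]}'
```

```text
time_s: 8.78
tcp_pos: [0.5355, 0.1851, 0.1461]
ee_rot: [[0.996, -0.087, 0.0], [-0.087, -0.996, 0.0], [0.0, -0.0, -1.0]]
wrist_force: [-2.1, -0.6, 4.1]
gripper_width: 0.007
time_s: 9.28
tcp_pos: [0.5351, 0.185, 0.1272]
ee_rot: [[0.996, -0.087, -0.001], [-0.087, -0.996, -0.0], [-0.001, 0.0, -1.0]]
wrist_force: [-3.7, 1.2, 6.1]
gripper_width: 0.009
time_s: 9.62
tcp_pos: [0.5354, 0.1849, 0.121]
ee_rot: [[0.996, -0.087, -0.001], [-0.087, -0.996, -0.0], [-0.001, 0.0, -1.0]]
wrist_force: [-1.3, 0.7, 2.1]
gripper_width: 0.004
```

```bash
python3 -m jog '{"delta_pos":[[0,0,-1],[0,0,-1],[0,0,-1]],"rot":[[0,0,0],[0,0,0],[0,0,0]],"grip":[0,0,0]}'
python3 -m jog '{"delta_pos":[[0,0,-1],[0,0,-1]],"rot":[[0,0,0],[0,0,0]],"grip":[0,0]}'
python3 -m jog '{"delta_pos":[[0,0,-1],[0,0,-1]],"rot":[[0,0,0],[0,0,0]],"grip":[0,0]}'
```

```text
time_s: 9.87
tcp_pos: [0.5357, 0.1849, 0.1185]
ee_rot: [[0.996, -0.087, 0.0], [-0.087, -0.996, -0.0], [0.0, 0.0, -1.0]]
wrist_force: [-2.3, 0.4, 5.0]
gripper_width: 0.006
time_s: 10.03
tcp_pos: [0.5358, 0.185, 0.1175]
ee_rot: [[0.996, -0.087, 0.001], [-0.087, -0.996, -0.0], [0.001, 0.0, -1.0]]
wrist_force: [-6.4, -0.0, 14.4]
gripper_width: 0.008
time_s: 10.2
tcp_pos: [0.5359, 0.185, 0.1172]
ee_rot: [[0.996, -0.086, 0.001], [-0.086, -0.996, -0.0], [0.001, 0.0, -1.0]]
wrist_force: [-9.1, -0.2, 22.7]
gripper_width: 0.008
```

The lever is on its stop: TCP z is 117.2 mm against a predicted 117.3, and the force is 22.7 N. Now I'll come straight out and check.

```bash
python3 -m jog '{"delta_pos":[[0,0,5],[0,0,10],[0,0,20],[0,0,30],[0,0,35],[0,0,35],[-30,0,0],[-30,0,0],[-30,0,0],[-30,0,0]],"rot":[[0,0,0],[0,0,0],[0,0,0],[0,0,0],[0,0,0],[0,0,0],[0,0,0],[0,0,0],[0,0,0],[0,0,0]],"grip":[0,0,0,0,0,0,0,0,0,0]}'
python3 -m jog '{"delta_pos":[[-20,30,0],[-20,30,0],[-10,30,0],[0,30,0],[0,30,0],[0,0,0],[0,0,0]],"rot":[[0,0,0],[0,0,0],[0,0,0],[0,0,0],[0,0,0],[0,0,0],[0,0,0]],"grip":[0,0,0,0,0,0,0]}'
python3 - <<'E'
from meas import *
from station import vision,r
V=[]
for n,gb,wb,cr in(("top",(235,165,288,225),(294,180,345,225),(235,155,395,251)),("scene",(360,180,420,255),(290,185,360,228),(230,160,430,280))):
    c=vision.capture(n); pickle.dump(c,open(f"pics/{n}6.pkl","wb"))
    p=mask(c,(50,110,40),(80,255,255),(gb[0]+8,gb[1]+8,gb[2]-8,gb[3]-12)); M=cv2.moments(big(p)); uv=[M["m10"]/M["m00"],M["m01"]/M["m00"]]
    print(n,"pad",uv,"at .09:",plane(c,[uv],.09)*1000); V.append((ray(c,uv)))
    print(rect(c,big(mask(c,(19,150,60),(32,255,255),gb)),.14))
    if n=="top": P=wood(c,wb); print(edges(P,np.radians(-5)))
    x0,y0,x1,y1=cr; im=cv2.resize(c["frame"][y0:y1,x0:x1,::-1],(500,300),interpolation=cv2.INTER_CUBIC); V[-1]+=(im,)
(o1,d1,a),(o2,d2,b)=V
t=np.linalg.lstsq(np.c_[d1[0],-d2[0]],o2-o1,rcond=None)[0]; print("pad 3D",o1+t[0]*d1[0],o2+t[1]*d2[0])
cv2.imwrite("pics/v6.png",np.vstack([a,b])); print(r.sense()["wrist_force"])
E
```

```text
time_s: 11.03
tcp_pos: [0.4147, 0.1848, 0.2494]
ee_rot: [[0.996, -0.088, 0.001], [-0.088, -0.996, 0.001], [0.0, -0.001, -1.0]]
wrist_force: [-0.7, 0.9, 0.9]
gripper_width: 0.007
time_s: 11.62
tcp_pos: [0.3655, 0.3362, 0.249]
ee_rot: [[0.996, -0.086, -0.0], [-0.086, -0.996, -0.0], [-0.0, 0.001, -1.0]]
wrist_force: [-0.5, -0.3, 0.9]
gripper_width: 0.008
top pad [264.7108655616943, 203.8342541436464] at .09: [[534.6974799  185.12518611  90.        ]]
(array([558. , 183.1]), array([119.8, 139.3]), 84.87)
(array([602.0155  , -11.392447], dtype=float32), [np.float32(131.34897), np.float32(38.640835)])
scene pad [387.8955823293173, 214.81124497991968] at .09: [[538.17390436 187.4678773   90.        ]]
(array([584.8, 183.5]), array([120., 190.]), 85.06)
pad 3D [0.53526835 0.18579769 0.08544361] [0.53502918 0.18762184 0.08568288]
[-0.29951625 -0.51053773 -0.66566071]
```

View pics/v6.png

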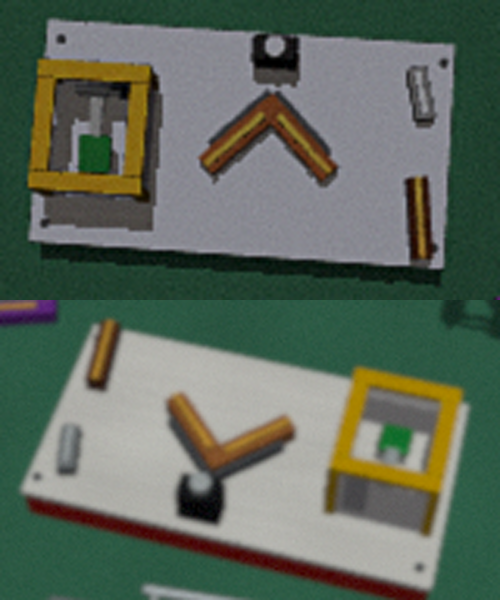

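The pad is down, at about 0.086 m by triangulation. The same method also read a few mm low on the raised pad. The corner tip is at (602.0, -11.4) against the apex at (601.2, -11.3), and the guard hasn't moved. I'm handing in.

```bash
python3 -c "
from station import finish_job; print(finish_job())"
```

```text
the job is handed in; nothing more can be done
None
```

I pushed the corner home against the V fence with the fingers shut, without lifting it. I then pressed the green lever down through the guard window to its stop, came straight out, and handed the job in at about 12 s.

**Corner:** the push ended against a firm stop at about 13.5 N. In the last top view its tip measured (602.0, -11.4) mm against the fence apex at (601.2, -11.3). The mean yaw was about -5.0°, against -5.07° for the fence. The two sides' fitted angles disagreed by about 2.7° at that pixel resolution, though the last picture shows both sides along the fence.

**Lever:** the tool stopped at z 117.2 mm, where 117.3 mm was predicted for the stop, with 22.7 N on the wrist. Afterwards the pad triangulated at about 86 mm above the bench, where about 90 mm is expected at the stop. The two views already disagreed by about 4 mm on the raised pad, so I put the gap down to picture bias.

**Guard and the rest:** the guard measured the same before and after to within 0.1 mm, and I saw no sign of contact. The offcut and nail cartridge look unmoved. I did not re-measure the things on the bench; the tool passed above them.

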